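# Check a pump return spring and sort its pump head

## Robot

A 7-joint arm with a two-finger parallel gripper is mounted at the origin on the work surface. World frame = base frame: x ahead of the robot, y to its left, z up, the work surface at z = 0. Lengths are in m, angles in rad, forces in N, time in s.
With the tool pointing down it reaches from about 0.425 to 0.925 m from the base axis. Payload 6.8 kg.
Tool frame: the origin (TCP) lies midway between the tips of the shut fingers; the grasp point (between the pads) lies 19 mm behind it; z points along the fingers, y is the direction in which the jaws open and shut (so a half turn about z gives the same grasp; the last joint's range is limited). The gripper opens to 85 mm and grips with 20 to 120 N. Pads are 22 mm wide; open, the fingers measure 114 mm over their backs; the gripper's body (76 mm by 85 mm) begins 54 mm behind the grasp point. The pads swing forward as they close: fully open they stand 13 mm farther back than shut.
Start: joints at [1.06, 0.477, 0.022, 1.555, -0.011, 1.109, -0.083], TCP at [0.265, -0.621, 0.231] pointing down, gripper open.
Joint ranges: [-2.96, 2.96], [-0.34, 2.1], [-1.41, 1.46], [0.24, 2.44], [-1.37, 4.51], [0.17, 1.92], [-2.96, 2.96]. Speed limits (rad/s): [2.39, 2.39, 3.14, 3.14, 3.14, 3.14, 3.14].

## Interface

Orientations are given as a unit quaternion [w, x, y, z].
In Python, from station import bot, vision gives the robot as it stands.
- The arm moves only by the tool move_arm, never from a script. Its argument "increments" is text: rows parted by semicolons, each of 7 numbers parted by spaces: the opening, from 0 (shut) to 1 (fully open), then the shift along the world's x, y, z in mm, then the turn, a rotation vector about the world's x, y, z in rad. In form: grip x y z rx ry rz; .... A call has exactly 8 rows; each row shifts and turns the commanded pose from where the row before left it; what a row does not reach is not made up. A row lasts 1/8 s, in which the tool goes at most 62.5 mm and 10.7 degrees, less where a joint would pass 70% of its speed; a pose out of reach is approached as far as the arm can. A call with a gripper value outside its range is refused whole. The fingers move at their own pace and stop on an object; "newtons" is the grip in N (left out, the last holds). Time passes only in rows, so rows that do not move let the fingers close, or fill a call up. It gives the time, the measured TCP pose, the force and the opening at its end, in the units of the state.
- bot.get_obs(): the state, without advancing time (a new reading comes with each control period).
- vision.read_camera(name): name is "scene" or "side" or "wrist"; returns (picture, depth): 384x512x3 uint8, red, green, blue; 384x512 float32, m along the optical axis (not along the pixel's ray), 0 where there is no reading.
- vision.calibration(name): a dict with "fx", "fy", "cx", "cy" (pixels), "k1" (the pictures are not rectified: a ray, as slopes to the right and down, at radius r is drawn at 1 + k1 r^2 times it, then the intrinsics apply), "R" (3x3) and "t" (3): a world point X has camera coordinates R X + t; the wrist camera has in their place "hand_eye" (4x4, takes a point from camera to tool coordinates, whose origin is the TCP and whose axes are the flange's). Camera axes: x right, y down, z forward; pixel columns grow to the right and rows downward; lengths in m; the calibration is good to about 2 mm. A picture is of the moment at which its call begins: read the wrist's pose just before it. calibration takes no time and is no camera call.
- bot.hand_in(): hands the job in, once; it reports no verdict.
The state is a dict: "t": time; "q": joint angles; "joint_vel": joint speeds; "joint_torque": joint torques, N m; "eef_pos": TCP position; "tool_rot": TCP orientation; "contact_force": force on the tool from outside, world axes, zero at the start; "torque": the same for the moment, N m; "gripper_width": opening from 0.0 (shut) to 1.0 (fully open).
Only numpy, scipy, OpenCV 4.12 (cv2) and the standard library are available. Lean on these libraries where they do the work, as an engineer would, in place of code of your own. Each camera call takes 0.05 s, during which the arm holds its last target.

## Task

Gently set the large steel test weight upright on the round pan of the spring tester, let go, and see where the loaded spring brings the pan's pointer to rest against the reference mark. Then stand the pump head upright in the rectangular tray if the pointer rests higher than the mark (the spring is good), or in the round dish if it rests lower (the spring is weak). Leave the weight standing on the pan, do not force the pan down to its stop, and leave the other things on the bench alone.

Things in the scene. Friction and masses are not known exactly. Their poses are not given: they have to be found in the camera images.
- weight_center (a point): the test weight: a loose plain steel round weight, the larger of two of that shape; body 54 mm diameter and 36 mm high, then a short taper to a round grip knob 26 mm diameter (straight from 40 mm to the top at 66 mm above the underside). Each spring type has its own weight: mass unknown, 0.38 to 0.96 kg. The point lies on its axis half-way up, 33 mm above the underside; z is up its axis. It starts upright on the bench
- pan_top (a point): centre of the flat top of the tester's round steel pan, where the weight stands; 80 mm diameter with a rim 5 mm high (74 mm inside). Unloaded it is 110 mm above the bench. z up; y points towards the upright scale plate, which stands 72 to 94 mm from the pan's axis and is 138 mm tall above the bench. The tester's base is 130 mm (x) by 190 mm (y), 20 mm high, its middle 30 mm from the pan's axis towards the scale plate
- pan (a joint): how far the pan is pressed down, m: 0 unloaded, 0.045 at its stop. It is carried by the coil spring under test, about 250 N/m after a small preload (about 0.2 N), and well damped; under the test weight it settles within a second somewhere between 0.013 and 0.038
- pointer_tip (a point): tip of the small dark pointer that sticks out from the pan's edge towards the scale plate (62 mm from the axis along y); moves with the pan. Compare its height with mark_tip
- mark_tip (a point): tip of the reference mark: a thin dark blade that points at the pan from a black clamp on the scale plate, 2 mm beyond the pointer's tip; 76 to 88 mm above the bench, set anew for each spring. If the pointer rests within 3 mm of the mark, either verdict is accepted
- head_center (a point): the pump head: a loose square steel block 44 x 44 mm, 58 mm tall, 0.28 to 0.46 kg, with a short black port (16 mm diameter, 8 mm long) on each of its two x faces, 20 mm above the underside; its y faces are plain. The point lies at its centre, half-way up (29 mm above its underside); z up when upright
- tray_in (a point): the rectangular white tray (good springs): centre of its inner floor; outside 150 mm (x) by 120 mm (y), 25 mm high, walls 4 mm; floor about 4 mm above the bench; fixed. On the left or the right side of the bench
- dish_in (a point): the round steel dish (weak springs): centre of its inner floor, 5 mm above the bench; outside 152 mm diameter, 30 mm high, inner floor about 138 mm diameter; fixed. On the side opposite to the tray
- small_weight_center (a point): a bystander: small plain steel weight of the same shape, 36 mm diameter, 42 mm tall overall; not the test weight. Point 20 mm above its underside
- collar: a bystander: flat steel ring, 44 mm outside, 24 mm hole, 10 mm high, lying on the bench; origin at the centre of its underside
- screwdriver: a bystander: screwdriver lying on the bench near the robot
- bottle: a bystander: glass bottle, 72 mm diameter, 150 mm tall, at the back; origin at the centre of its underside
- jar: a bystander: amber jar, 56 mm diameter, 80 mm tall, at the back; origin at the centre of its underside
- cartridge: a bystander: waisted round steel valve cartridge standing up, 28 mm diameter, 48 mm tall; origin at the centre of its underside
- carton: a bystander: cardboard carton 60 x 90 x 45 mm high; origin at the centre of its underside
Mind the look-alikes: they are no part of the job. What is shaped like the part that bears weight_center but red is not meant. Leave any purple look-alike of the part that bears tray_in alone.

How it is judged:
On the way, in this order (a step that is already met when the one before it is completed fails the run):
1. the test weight stands on the pan, let go, and the pan has come to rest, before the pump head is moved (horizontal distance between weight_center and pan_top below 0.015 m and z of weight_center in the frame of pan_top between 0.028 and 0.038 m and angle between weight_center's own z axis and vertical below 0.12 rad and velocity of joint pan between -0.01 and 0.01 m/s and contact force between the fingers and weight below 0.1 N and contact force between each of the arm, the fingers and tester below 0.1 N and distance of head_center from where it was at the start of the episode below 0.03 m), for 0.4 s.
2. the pump head stands in the container that matches the reading, let go (((z of pointer_tip in the frame of mark_tip above -0.003 m and (horizontal distance between head_center and tray_in below 0.065 m and z of head_center in the frame of tray_in between 0.022 and 0.035 m)) or (z of pointer_tip in the frame of mark_tip below 0.003 m and (horizontal distance between head_center and dish_in below 0.045 m and z of head_center in the frame of dish_in between 0.022 and 0.035 m))) and angle between head_center's own z axis and vertical below 0.15 rad and contact force between the fingers and head below 0.1 N and linear speed of head below 0.02 m/s), for 0.2 s.
At the end, for the whole second after the job is handed in: The test weight stands upright on the pan (within 15 mm of its centre), let go and at rest. The pump head stands upright on the floor of the rectangular tray if the pointer rests above the mark, of the round dish if it rests below (within 3 mm of the mark either will do), let go and at rest (all of step 2 and horizontal distance between weight_center and pan_top below 0.015 m and z of weight_center in the frame of pan_top between 0.028 and 0.038 m and angle between weight_center's own z axis and vertical below 0.12 rad and velocity of joint pan between -0.01 and 0.01 m/s and contact force between the fingers and weight below 0.1 N and contact force between each of the arm, the fingers and tester below 0.1 N); the robot touches nothing.
It fails at once if the pan is pressed down hard to its stop (beyond 42 mm) (value of joint pan above 0.042 m).
It fails at once if the weight is dropped on the pan (the pan moves down faster than 0.45 m/s) (velocity of joint pan above 0.45 m/s).
It fails at once if a bystander is moved by more than 30 mm (distance of any of small_weight_center, collar, screwdriver, bottle, jar, cartridge, carton from where it was at the start of the episode above 0.03 m).
It also fails if it takes over 64 s, if anything falls off the work surface, if the arm or the gripper's body presses on something with over 40 N, if the wrist force passes 120 N, or if a joint passes its speed limit or range.

## Working session

There is one attempt and no reset: what is moved stays moved. The work goes in short steps, Python scripts to look and compute and a tool call to move; the robot and the scene stay as the last step left them, time stands still between calls to the robot, and variables do not carry over. Pictures are saved under pics/ and viewed, and the job is handed in when it is done.

Besides the shell and the picture viewer there is one more tool, called as name(argument=value, ...), one argument or row to a line, values as JSON. move_arm: Moves the arm, as the interface text tells. Its arguments: {"type":"object","properties":{"increments":{"type":"string"},"newtons":{"type":"number"}},"required":["increments"]}

```bash
ls; mkdir -p pics
python3 - <<'E'
from station import bot, vision
import cv2,numpy as np
print(bot.get_obs())
for n in ["scene","side"]:
    im,d=vision.read_camera(n)
    cv2.imwrite(f"pics/{n}0.png",im[:,:,::-1]); np.save(f"{n}0.npy",d); np.save(f"{n}0_rgb.npy",im)
    print(n,vision.calibration(n))
E
```

```text
pics
{'t': 0.0, 'q': array([ 1.05991383,  0.47779753,  0.02232592,  1.55642926, -0.01149071,
        1.10934031, -0.08311312]), 'joint_vel': array([ 0.00037993, -0.00220867, -0.00080639,  0.00087744,  0.0001572 ,
        0.00109652,  0.00076886]), 'joint_torque': array([-4.57312080e-04, -5.96453404e+01,  1.60743456e+00, -2.81194013e+01,
        1.23661361e-02,  9.30046634e-03,  2.16971239e-05]), 'eef_pos': array([ 0.26434501, -0.62043924,  0.23033657]), 'tool_rot': array([-8.88032279e-04,  9.79786301e-01,  2.00044877e-01, -2.52413966e-04]), 'contact_force': array([-0.07148281, -0.82171989, -0.0501515 ]), 'torque': array([-0.03114907,  0.01303162,  0.03252502]), 'gripper_width': 1.0030630362942254}
scene {'fx': 387.6402154283965, 'fy': 387.6402154283965, 'cx': 256.6601345210204, 'cy': 191.98813326881617, 'k1': -0.016753269301370884, 'R': array([[ 0.62092627,  0.78378772, -0.01128643],
       [ 0.56364932, -0.45644346, -0.68844667],
       [-0.54474766,  0.42111303, -0.72519915]]), 't': array([-0.32476745, -0.23545273,  1.36946069])}
side {'fx': 372.8496602497841, 'fy': 372.8496602497841, 'cx': 260.6324299828806, 'cy': 188.06905065629377, 'k1': -0.08175245564402275, 'R': array([[-0.96272243, -0.27046195,  0.00398213],
       [-0.16698466,  0.58267955, -0.79536197],
       [ 0.21279484, -0.76637776, -0.60612167]]), 't': array([0.50741895, 0.18522656, 1.18485732])}
```

View pics/scene0.png

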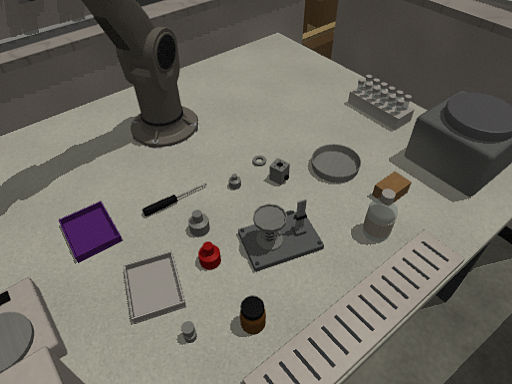

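View pics/side0.png

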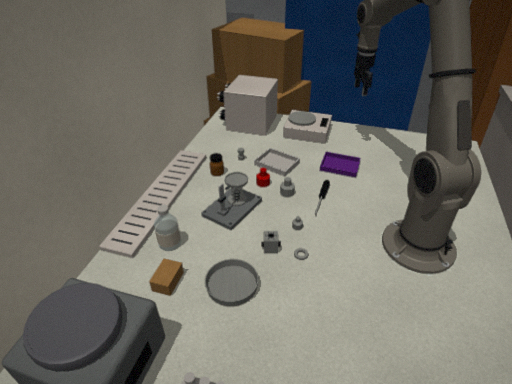

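The scene view shows these, by pixel:
- Plain grey large weight at (199,222). The red look-alike at (209,256) is excluded by colour, and the small weight at (235,181) by size.
- Tester pan at (269,215).
- Pump head at (280,170).
- Dish at (335,162).
- White tray at (153,285). The purple tray at (90,230) is excluded.

I'll confirm with an enlarged crop and measure.

```bash
cat > h.py <<'E'
import numpy as np,cv2
def K(c): return np.array([[c['fx'],0,c['cx']],[0,c['fy'],c['cy']],[0,0,1]])
def cloud(d,c,R=None,t=None):
    H,W=d.shape; u,v=np.meshgrid(np.arange(W),np.arange(H))
    p=cv2.undistortPoints(np.stack([u,v],-1).reshape(-1,1,2).astype(np.float64),K(c),np.array([c['k1'],0,0,0,0.])).reshape(H,W,2)
    X=np.concatenate([p*d[...,None],d[...,None]],-1).astype(float)
    R=c['R'] if R is None else R; t=c['t'] if t is None else t
    P=(X-t)@R; P[d<=0]=np.nan
    return P
def proj(X,c,R=None,t=None):
    R=c['R'] if R is None else R; t=c['t'] if t is None else t
    return cv2.projectPoints(np.atleast_2d(np.array(X,float)),cv2.Rodrigues(R)[0],t,K(c),np.array([c['k1'],0,0,0,0.]))[0].reshape(-1,2)
def fitc(P): # circle fit xy
    A=np.c_[2*P[:,:2],np.ones(len(P))]; s=np.linalg.lstsq(A,(P[:,:2]**2).sum(1),rcond=None)[0]
    return s[:2],np.sqrt(s[2]+s[:2]@s[:2])
E
python3 - <<'E'
from station import bot, vision
from h import *
im=np.load("scene0_rgb.npy")
a=cv2.resize(im[150:340,110:370],None,fx=3,fy=3,interpolation=cv2.INTER_CUBIC); cv2.imwrite("pics/crop0.png",a[:,:,::-1])
for n,boxes in {"scene":dict(weight=(185,205,215,240),red=(195,238,225,270),small=(225,170,245,192),head=(265,155,295,187),dish=(308,140,364,185),tray=(120,248,190,325),tester=(235,195,325,270),collar=(250,152,268,168)),
 "side":dict(weight=(277,173,298,198),head=(258,226,286,256),dish=(202,256,264,306),tray=(252,148,302,176),tester=(200,168,265,228))}.items():
    c=vision.calibration(n); P=cloud(np.load(f"{n}0.npy"),c)
    for k,(x0,y0,x1,y1) in boxes.items():
        Q=P[y0:y1,x0:x1].reshape(-1,3); Q=Q[np.isfinite(Q[:,0])]
        g=Q[Q[:,2]>0.008]
        print(n,k,"n",len(g),"min",g.min(0).round(3),"max",g.max(0).round(3),"bench z",np.median(Q[Q[:,2]<0.008][:,2]).round(4))
        if k in("weight","small","red","head"):
            top=g[g[:,2]>g[:,2].max()-0.006]; print("   top",top.mean(0).round(4),len(top))
E
```

```text
scene weight n 412 min [ 0.442 -0.181  0.008] max [ 0.496 -0.127  0.069] bench z -0.0001
   top [ 0.4688 -0.1541  0.0658] 64
scene red n 466 min [ 0.548 -0.216  0.008] max [ 0.599 -0.162  0.069] bench z -0.0001
   top [ 0.5714 -0.189   0.0658] 78
scene small n 133 min [ 0.379 -0.001  0.009] max [0.412 0.035 0.044] bench z 0.0001
   top [0.3951 0.0178 0.0414] 22
scene head n 391 min [0.365 0.112 0.008] max [0.485 0.166 0.062] bench z 0.0002
   top [0.4564 0.1382 0.0582] 147
scene dish n 545 min [0.45  0.233 0.008] max [0.602 0.386 0.032] bench z 0.0009
scene tray n 783 min [ 0.465 -0.414  0.008] max [ 0.705 -0.256  0.051] bench z 0.0016
scene tester n 3674 min [ 0.546 -0.122  0.008] max [0.724 0.088 0.14 ] bench z -0.0001
scene collar n 63 min [0.337 0.118 0.008] max [0.379 0.159 0.015] bench z 0.0004
side weight n 219 min [ 0.442 -0.264  0.008] max [ 0.515 -0.118  0.066] bench z -0.0014
   top [ 0.4686 -0.1516  0.0638] 29
side head n 321 min [0.425 0.113 0.008] max [0.486 0.168 0.063] bench z -0.0
   top [0.4544 0.1453 0.0585] 82
side dish n 655 min [0.451 0.232 0.008] max [0.602 0.388 0.034] bench z 0.0029
side tray n 385 min [ 0.462 -0.412  0.008] max [ 0.641 -0.17   0.068] bench z -0.0
side tester n 1973 min [ 0.547 -0.207  0.008] max [0.789 0.099 0.139] bench z -0.0014
```

View pics/crop0.png

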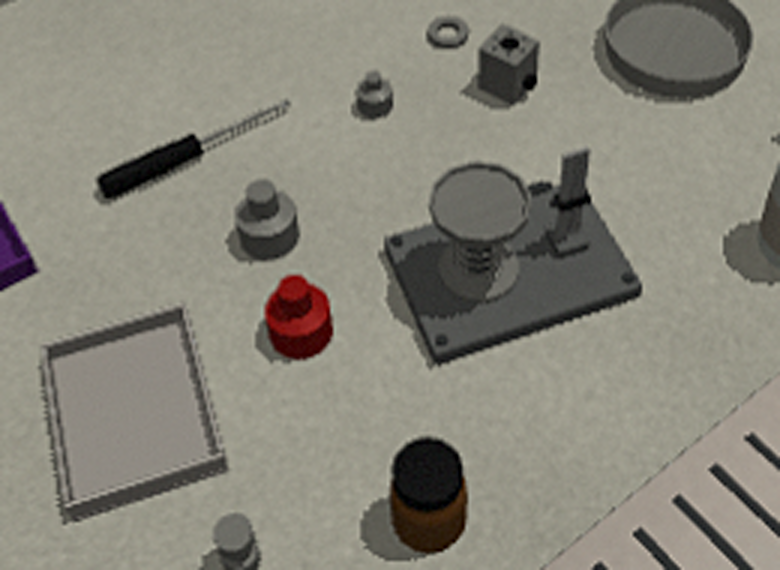

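Run:
```python
from station import bot, vision
from h import *
for n in ["scene","side"]:
    c=vision.calibration(n); P=cloud(np.load(f"{n}0.npy"),c)
    Q=P.reshape(-1,3);Q=Q[np.isfinite(Q[:,0])]
    def box(x0,x1,y0,y1,z0,z1):
        return Q[(Q[:,0]>x0)&(Q[:,0]<x1)&(Q[:,1]>y0)&(Q[:,1]<y1)&(Q[:,2]>z0)&(Q[:,2]<z1)]
    t=box(.53,.80,-.14,.12,.100,.119)
    t=t[:, :]
    print(n,"100-119:",t.min(0),t.max(0))
    m=np.histogram2d(t[:,0],t[:,1],bins=[np.arange(.53,.8,.02),np.arange(-.14,.12,.02)])[0]; print(m.astype(int))
    b=box(.5,.80,-.16,.12,.014,.024); r=cv2.minAreaRect(b[:,:2].astype(np.float32)*1000); print("base",r)
    s=box(.5,.80,-.16,.12,.122,.145); print("plate",s.mean(0),cv2.minAreaRect(s[:,:2].astype(np.float32)*1000))
    h=box(.41,.51,.09,.2,.055,.061); print("headtop",h[:,:2].mean(0),cv2.minAreaRect(h[:,:2].astype(np.float32)*1000))
    h=box(.41,.51,.09,.2,.014,.026); print("headport lev",cv2.minAreaRect(h[:,:2].astype(np.float32)*1000))
    w=box(.43,.51,-.19,-.11,.06,.07); print("knob",cv2.minEnclosingCircle(w[:,:2].astype(np.float32)*1000))
    w=box(.42,.51,-.2,-.11,.008,.06); print("body",cv2.minEnclosingCircle(w[:,:2].astype(np.float32)*1000))
    d=box(.43,.62,.21,.41,.024,.034); print("dish",fitc(d))
    y=box(.44,.66,-.43,-.235,.02,.03); print("tray",cv2.minAreaRect(y[:,:2].astype(np.float32)*1000), len(y))
```

```text
scene 100-119: [ 0.58450099 -0.08272386  0.10100761] [0.66647976 0.04848305 0.11830399]
[[ 0  0  0  0  0  0  0  0  0  0  0  0]
 [ 0  0  0  0  0  0  0  0  0  0  0  0]
 [ 0  0  0  0 11 16  0  0  0  0  0  0]
 [ 0  0  0 29 51 55 41  0  0  0  0  0]
 [ 0  0  5 54 52 50 57  1  0  0  0  0]
 [ 0  0  2 58 53 54 48 28  6  0  0  0]
 [ 0  0  0 28 48 44 11  0 20 18  0  0]
 [ 0  0  0  0  0  0  0  0  0  0  0  0]
 [ 0  0  0  0  0  0  0  0  0  0  0  0]
 [ 0  0  0  0  0  0  0  0  0  0  0  0]
 [ 0  0  0  0  0  0  0  0  0  0  0  0]
 [ 0  0  0  0  0  0  0  0  0  0  0  0]
 [ 0  0  0  0  0  0  0  0  0  0  0  0]]
base ((635.2969360351562, -12.716644287109375), (190.9384307861328, 132.90354919433594), 71.86640167236328)
plate [0.65139608 0.03805057 0.13136881] ((650.6016845703125, 38.620887756347656), (22.401695251464844, 7.452002048492432), 67.60906982421875)
headtop [0.45635748 0.13804753] ((455.5753173828125, 139.80752563476562), (43.7381591796875, 46.643367767333984), 16.973594665527344)
headport lev ((466.1103210449219, 131.36599731445312), (57.962894439697266, 29.000146865844727), 58.99192428588867)
kno
[... 1015 characters left out ...]
e [0.65170647 0.04201407 0.13019895] ((652.9285278320312, 40.28605270385742), (24.760557174682617, 7.500575065612793), 78.11235809326172)
headtop [0.45540339 0.14216375] ((456.2681579589844, 140.32411193847656), (40.29430389404297, 44.640132904052734), 15.25467586517334)
headport lev ((453.50506591796875, 152.46934509277344), (58.9861946105957, 25.2863826751709), 7.698554039001465)
knob ((469.5247802734375, -150.20571899414062), 16.344240188598633)
body ((470.5852966308594, -148.09678649902344), 30.176610946655273)
dish (array([0.52615563, 0.31042467]), np.float64(0.07401751908217226))
tray ((550.8798828125, -332.9956359863281), (124.0755615234375, 151.89051818847656), 72.75048065185547) 110
```

move_arm(
  increments="1 22 52 0 0 0 0; 1 22 52 0 0 0 0; 1 22 52 0 0 0 0; 1 22 52 0 0 0 0; 1 22 52 0 0 0 0; 1 22 52 0 0 0 0; 1 22 52 0 0 0 0; 1 22 52 0 0 0 0",
  newtons=45,
)

```text
t: 1.1
eef_pos: [0.4409, -0.2032, 0.2312]
tool_rot: [0.0, 0.98, 0.2, -0.0]
contact_force: [0.6, 0.3, -0.1]
gripper_width: 1.001
```

Run:
```python
from station import bot, vision
from h import *
o=bot.get_obs(); print(o['eef_pos'],o['tool_rot'],o['contact_force'])
im,d=vision.read_camera("wrist"); cv2.imwrite("pics/w1.png",im[:,:,::-1]); np.save("w1.npy",d)
c=vision.calibration("wrist"); print(c['hand_eye'])
from scipy.spatial.transform import Rotation as Ro
q=o['tool_rot']; T=np.eye(4); T[:3,:3]=Ro.from_quat([q[1],q[2],q[3],q[0]]).as_matrix(); T[:3,3]=o['eef_pos']
M=np.linalg.inv(T@c['hand_eye']); P=cloud(d,c,M[:3,:3],M[:3,3]); Q=P.reshape(-1,3)
def box(x0,x1,y0,y1,z0,z1):
    return Q[(Q[:,0]>x0)&(Q[:,0]<x1)&(Q[:,1]>y0)&(Q[:,1]<y1)&(Q[:,2]>z0)&(Q[:,2]<z1)]
k=box(.43,.51,-.19,-.11,.062,.07); print("knob",cv2.minEnclosingCircle(k[:,:2].astype(np.float32)*1000),k[:,2].mean(),len(k))
for n in ["scene","side"]:
    P=cloud(np.load(f"{n}0.npy"),vision.calibration(n)); Q=P.reshape(-1,3)
    p=box(.5,.8,-.14,.1,.105,.118); p=p[np.linalg.norm(p[:,:2]-[.626,-.041],axis=1)<.046]
    hull=cv2.convexHull(p[:,:2].astype(np.float32)).reshape(-1,2); print(n,"pan",p.mean(0),fitc(hull),np.median(p[:,2]))
```

```text
[ 0.44085223 -0.20323522  0.23121427] [ 3.29511131e-05  9.79806637e-01  1.99947361e-01 -7.30581344e-05] [ 0.64690869  0.32602976 -0.07032675]
[[ 5.45563309e-04 -9.54415169e-01 -2.98481804e-01  7.54585747e-02]
 [ 9.99999787e-01  6.28002751e-04 -1.80286229e-04  9.19509615e-04]
 [ 3.59515306e-04 -2.98481642e-01  9.54415308e-01 -1.42380765e-01]
 [ 0.00000000e+00  0.00000000e+00  0.00000000e+00  1.00000000e+00]]
knob ((469.22412109375, -155.3860626220703), 13.072282791137695) 0.0658385096442862 603
scene pan [ 0.62605206 -0.04021281  0.11051191] (array([ 0.62598525, -0.03976725]), np.float64(0.041246534764266096)) 0.11003759449716115
side pan [ 0.62735993 -0.03862114  0.10955869] (array([ 0.62781477, -0.04004467]), np.float64(0.04176219737953666)) 0.10915033172007957
```

View pics/w1.png

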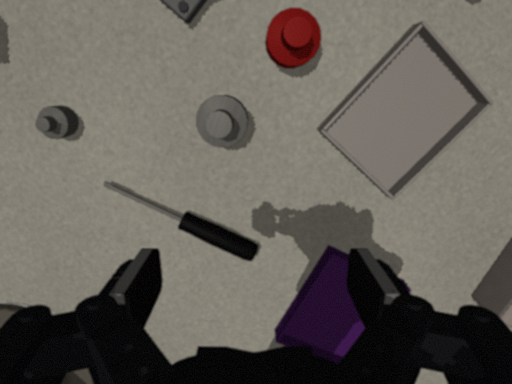

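The grey weight at (223,120) in the wrist view is the target. It is the large plain one, and the red one at (294,37) and the small one at (57,122) aren't. I'll go down over its knob.

move_arm(
  increments="1 14 24 0 0 0 0; 1 14 24 0 0 0 0; 1 0 0 -40 0 0 0; 1 0 0 -40 0 0 0; 1 0 0 -40 0 0 0; 1 0 0 -40 0 0 0; 1 0 0 -28 0 0 0; 0.8 0 0 0 0 0 0",
)

```text
t: 2.15
eef_pos: [0.4667, -0.1567, 0.0415]
tool_rot: [-0.001, 0.98, 0.2, -0.002]
contact_force: [0.4, 0.3, 0.3]
gripper_width: 0.815
```

move_arm(
  increments="0 0 0 0 0 0 0; 0 0 0 0 0 0 0; 0 0 0 0 0 0 0; 0 0 0 0 0 0 0; 0 0 0 0 0 0 0; 0 0 0 0 0 0 0; 0 0 0 0 0 0 0; 0 0 0 0 0 0 0",
)

```text
t: 3.15
eef_pos: [0.4692, -0.1566, 0.0445]
tool_rot: [0.0, 0.98, 0.2, 0.001]
contact_force: [-2.1, 2.8, 8.2]
gripper_width: 0.289
```

move_arm(
  increments="0 0 0 4 0 0 0; 0 0 0 10 0 0 0; 0 0 0 20 0 0 0; 0 0 0 20 0 0 0; 0 0 0 6 0 0 0; 0 0 0 0 0 0 0; 0 0 0 0 0 0 0; 0 0 0 0 0 0 0",
)

```text
t: 4.15
eef_pos: [0.4681, -0.1568, 0.1026]
tool_rot: [-0.0, 0.98, 0.2, -0.001]
contact_force: [0.2, -0.1, -6.4]
gripper_width: 0.287
```

```bash
cat > w.py <<'E'
import sys
from station import bot, vision
from h import *
from scipy.spatial.transform import Rotation as Ro
def wrist(name):
    o=bot.get_obs(); im,d=vision.read_camera("wrist"); cv2.imwrite(f"pics/{name}.png",im[:,:,::-1])
    c=vision.calibration("wrist"); q=o['tool_rot']; T=np.eye(4); T[:3,:3]=Ro.from_quat([q[1],q[2],q[3],q[0]]).as_matrix(); T[:3,3]=o['eef_pos']
    M=np.linalg.inv(T@c['hand_eye']); return o,im,cloud(d,c,M[:3,:3],M[:3,3])
E
python3 - <<'E'
from w import *
o,im,P=wrist("w2"); print(o['eef_pos'],o['contact_force'],o['torque'])
Q=P.reshape(-1,3)
for n in ["scene","side"]:
    im,d=vision.read_camera(n); c=vision.calibration(n)
    u,v=proj(o['eef_pos'],c)[0].astype(int); a=im[max(v-60,0):v+60,max(u-70,0):u+70]; cv2.imwrite(f"pics/{n}2.png",cv2.resize(a,None,fx=4,fy=4,interpolation=cv2.INTER_CUBIC)[:,:,::-1])
    P=cloud(d,c).reshape(-1,3); b=P[(abs(P[:,0]-o['eef_pos'][0])<.045)&(abs(P[:,1]-o['eef_pos'][1])<.045)&(P[:,2]>.01)&(P[:,2]<.105)]
    print(n,b[:,2].min(),np.percentile(b[:,2],[2,5,10]))
E
```

```text
[ 0.46806189 -0.15682027  0.10261244] [ 0.15641586 -0.14729674 -6.41449745] [-0.01468962 -0.01747568  0.00907461]
scene 0.05679378496364123 [0.06001234 0.06209311 0.06510462]
side 0.056079666158113 [0.05914042 0.06106585 0.0647928 ]
```

View pics/scene2.png

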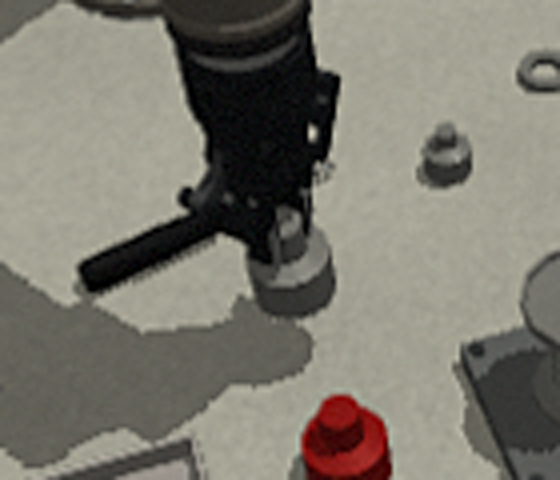

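View pics/side2.png

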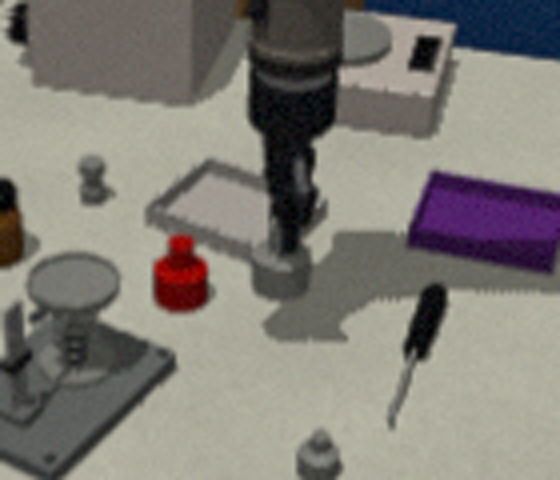

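move_arm(
  increments="0 0 0 41 0 0 0; 0 0 0 41 0 0 0; 0 32 23 0 0 0 0; 0 32 23 0 0 0 0; 0 32 23 0 0 0 0; 0 32 23 0 0 0 0; 0 30 24 0 0 0 0; 0 0 0 0 0 0 0",
)

```text
t: 5.3
eef_pos: [0.6284, -0.037, 0.1848]
tool_rot: [-0.001, 0.979, 0.202, 0.001]
contact_force: [0.2, 0.7, -6.7]
gripper_width: 0.288
```

Run:
```python
from w import *
o=bot.get_obs(); print(o['eef_pos'],o['contact_force'])
for n in ["scene","side"]:
    im,d=vision.read_camera(n); c=vision.calibration(n)
    u,v=proj(o['eef_pos'],c)[0].astype(int); a=im[max(v-60,0):v+80,max(u-70,0):u+70]; cv2.imwrite(f"pics/{n}3.png",cv2.resize(a,None,fx=4,fy=4,interpolation=cv2.INTER_CUBIC)[:,:,::-1])
    P=cloud(d,c).reshape(-1,3); b=P[(abs(P[:,0]-o['eef_pos'][0])<.045)&(abs(P[:,1]-o['eef_pos'][1])<.045)&(P[:,2]>.125)&(P[:,2]<.172)]
    print(n,np.percentile(b[:,2],[0,2,5,10]),b.min(0),b.max(0))
```

```text
[ 0.62844749 -0.03697596  0.18475258] [ 0.16494147  0.68766913 -6.69482482]
scene [0.13967621 0.14040104 0.14196463 0.14398251] [ 0.6117179  -0.06372233  0.13967621] [ 0.65445515 -0.01950765  0.17198192]
side [0.13814433 0.13867471 0.14007285 0.14194479] [ 0.59925219 -0.04426312  0.13814433] [ 0.65191404 -0.00849261  0.17176695]
```

View pics/scene3.png

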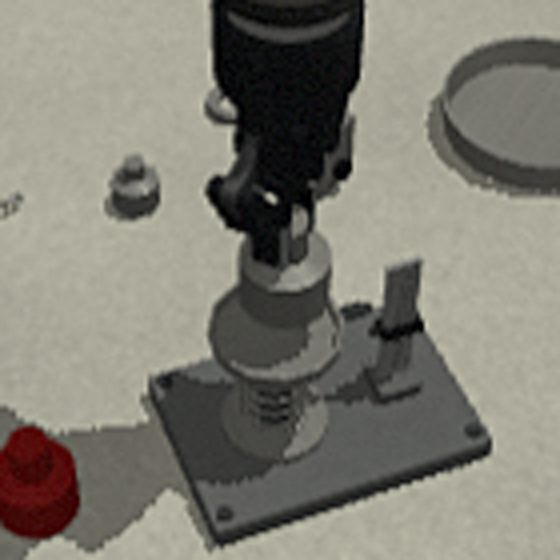

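View pics/side3.png

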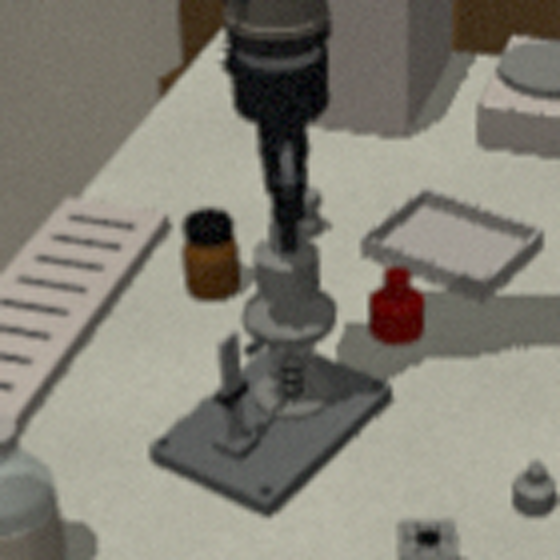

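move_arm(
  increments="0 0 -1 -8 0 0 0; 0 0 0 -8 0 0 0; 0 0 0 -6 0 0 0; 0 0 0 -3 0 0 0; 0 0 0 0 0 0 0; 0 0 0 0 0 0 0; 0 0 0 0 0 0 0; 0 0 0 0 0 0 0",
)

```text
t: 6.4
eef_pos: [0.6267, -0.042, 0.1605]
tool_rot: [0.0, 0.98, 0.2, 0.0]
contact_force: [0.2, 0.2, -6.7]
gripper_width: 0.286
```

move_arm(
  increments="0 0 1 -4 0 0 0; 0 0 0 -4 0 0 0; 0 0 0 -4 0 0 0; 0 0 0 -4 0 0 0; 0 0 0 -4 0 0 0; 0 0 0 0 0 0 0; 0 0 0 0 0 0 0; 0 0 0 0 0 0 0",
)

```text
t: 7.4
eef_pos: [0.6267, -0.0409, 0.1405]
tool_rot: [-0.0, 0.98, 0.2, 0.0]
contact_force: [-0.8, 1.6, -2.5]
gripper_width: 0.287
```

move_arm(
  increments="0 0 0 -3 0 0 0; 0 0 0 -3 0 0 0; 0 0 0 -3 0 0 0; 0 0 0 0 0 0 0; 0 0 0 0 0 0 0; 0 0 0 0 0 0 0; 0 0 0 0 0 0 0; 0 0 0 0 0 0 0",
)

```text
t: 8.4
eef_pos: [0.6266, -0.0409, 0.1314]
tool_rot: [-0.0, 0.98, 0.2, 0.0]
contact_force: [-1.5, 1.9, 0.0]
gripper_width: 0.284
```

move_arm(
  increments="0.4 0 0 0 0 0 0; 0.5 0 0 0 0 0 0; 0.6 0 0 0 0 0 0; 0.8 0 0 0 0 0 0; 0.8 0 0 0 0 0 0; 0.8 0 0 0 0 0 0; 0.8 0 0 0 0 0 0; 0.8 0 0 0 0 0 0",
)

```text
t: 9.4
eef_pos: [0.6266, -0.0409, 0.1313]
tool_rot: [-0.0, 0.98, 0.2, -0.0]
contact_force: [-0.2, 0.6, 0.2]
gripper_width: 0.8
```

move_arm(
  increments="0.8 0 0 15 0 0 0; 0.8 0 0 30 0 0 0; 0.8 0 0 30 0 0 0; 0.8 0 0 30 0 0 0; 0.8 0 0 0 0 0 0; 0.8 -50 0 0 0 0 0; 0.8 -50 0 0 0 0 0; 0.8 -30 0 0 0 0 0",
)

```text
t: 10.4
eef_pos: [0.4939, -0.0411, 0.2358]
tool_rot: [0.0, 0.98, 0.2, -0.001]
contact_force: [0.5, 0.1, -0.1]
gripper_width: 0.8
```

Run:
```python
from w import *
o,im,P=wrist("w4"); print(o['eef_pos'],o['contact_force'],o['gripper_width'])
c0=np.array([.6265,-.040]); ty=np.array([np.cos(np.radians(72)),np.sin(np.radians(72))])
for n in ["scene","side"]:
    im,d=vision.read_camera(n); c=vision.calibration(n); np.save(f"{n}4.npy",d); np.save(f"{n}4_rgb.npy",im)
    p=proj([*(c0+.03*ty),.1],c)[0]; print(n,p)
    u,v=p.astype(int); a=im[v-45:v+45,u-60:u+60]; cv2.imwrite(f"pics/{n}4.png",cv2.resize(a,None,fx=6,fy=6,interpolation=cv2.INTER_CUBIC)[:,:,::-1])
    P=cloud(d,c).reshape(-1,3); L=(P[:,:2]-c0); a=L@ty; b=L@[ty[1],-ty[0]]
    r=np.hypot(a,b)
    rim=P[(r>.0285)&(r<.036)&(P[:,2]>.05)&(P[:,2]<.115)]; print("pan floor z",np.percentile(rim[:,2],[5,50,95]).round(4),len(rim))
    k=P[(r<.03)&(P[:,2]>.125)&(P[:,2]<.16)]; print("knob top",k.mean(0).round(4),np.percentile(k[:,2],[5,50,95]),len(k))
    m=(a>.040)&(a<.072)&(abs(b)<.012)&(P[:,2]>.06)&(P[:,2]<.13)
    s=np.c_[a,b,P[:,2]][m]; s=s[np.argsort(s[:,0])]; print(s.round(4))
```

```text
[ 0.49389434 -0.04114047  0.23584627] [ 0.51036402  0.08992646 -0.08744305] 0.7998477406175017
scene [281.20028681 216.28528745]
pan floor z [0.083  0.0847 0.0868] 114
knob top [ 0.6293 -0.0429  0.1426] [0.12574631 0.14733065 0.15184569] 159
[[ 4.030e-02 -1.170e-02  8.750e-02]
 [ 4.160e-02  4.300e-03  8.560e-02]
 [ 4.230e-02 -3.400e-03  8.430e-02]
 [ 4.240e-02  2.200e-03  8.680e-02]
 [ 4.440e-02  4.100e-03  8.410e-02]
 [ 4.520e-02 -3.900e-03  8.250e-02]
 [ 4.530e-02  1.900e-03  8.510e-02]
 [ 4.670e-02 -7.200e-03  8.210e-02]
 [ 4.720e-02 -2.200e-03  8.360e-02]
 [ 4.780e-02  2.900e-03  8.130e-02]
 [ 4.850e-02  1.000e-03  8.270e-02]
 [ 4.880e-02  1.000e-04  8.550e-02]
 [ 4.920e-02 -6.700e-03  8.150e-02]
 [ 4.980e-02  4.400e-03  8.210e-02]
 [ 5.050e-02  2.500e-03  8.350e-02]
 [ 5.140e-02 -5.400e-03  8.210e-02]
 [ 5.180e-02 -4.000e-04  8.370e-02]
 [ 5.310e-02 -3.300e-03  8.370e-02]
 [ 5.320e-02  2.600e-03  8.250e-02]
 [ 5.380e-02  1.200e-03  8.460e-02]
 [ 5.440e-02 -6.400e-03  8.350e-02]
 [ 5.590e-02 -3.400e-03  8.230e-02]
 [ 5.610e-02  2.400e-03  8.110e-02]
 [ 5.640e-02  1.400e-03  8.370
[... 1440 characters left out ...]
 0.0425 -0.0009  0.0911]
 [ 0.0435 -0.0014  0.0876]
 [ 0.0444  0.0025  0.0822]
 [ 0.0446 -0.0021  0.0843]
 [ 0.0465  0.0051  0.0824]
 [ 0.0479  0.0042  0.0794]
 [ 0.0485 -0.005   0.0838]
 [ 0.0489 -0.0051  0.0798]
 [ 0.0494 -0.0014  0.0828]
 [ 0.0514  0.0058  0.081 ]
 [ 0.0528 -0.004   0.0818]
 [ 0.0532 -0.0041  0.0779]
 [ 0.0541 -0.0007  0.0813]
 [ 0.0556  0.0025  0.0808]
 [ 0.0566 -0.0025  0.0794]
 [ 0.0596  0.0035  0.083 ]
 [ 0.0637 -0.004   0.0847]
 [ 0.0641 -0.      0.0832]
 [ 0.0655 -0.0009  0.0802]
 [ 0.0663  0.0028  0.0791]
 [ 0.0684 -0.0031  0.0788]
 [ 0.0705  0.0017  0.1078]
 [ 0.0708  0.0008  0.1167]
 [ 0.0709 -0.0008  0.0794]
 [ 0.0712 -0.0004  0.1299]
 [ 0.0713 -0.005   0.0729]]
```

View pics/scene4.png

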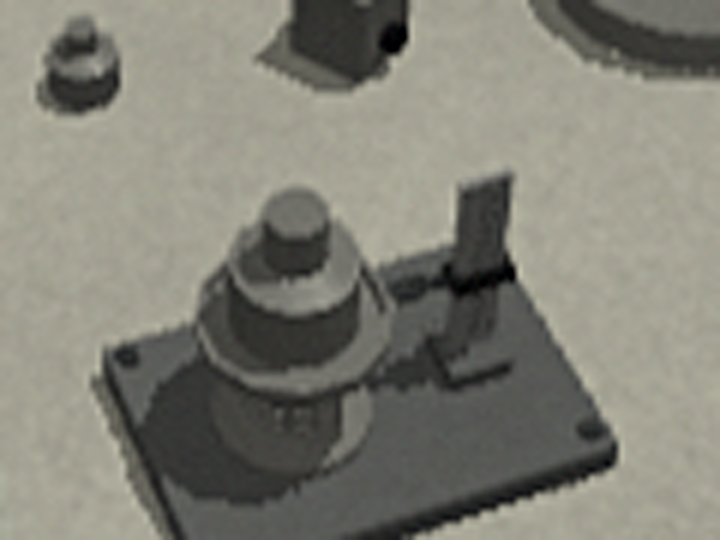

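View pics/side4.png

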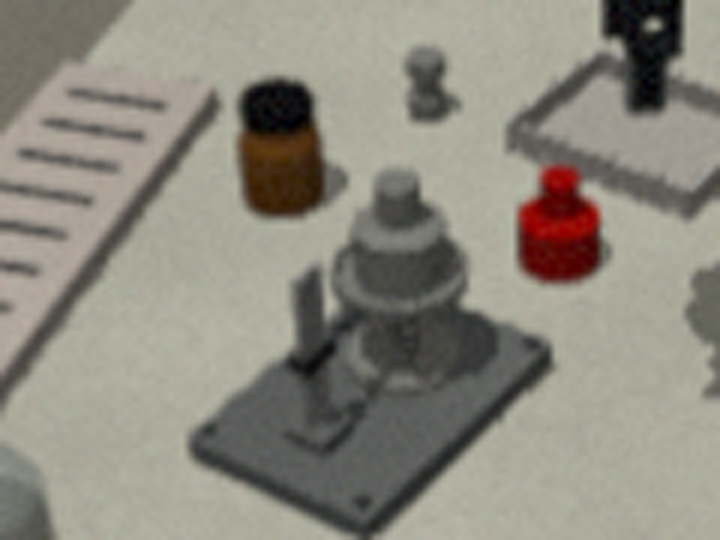

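View pics/w4.png

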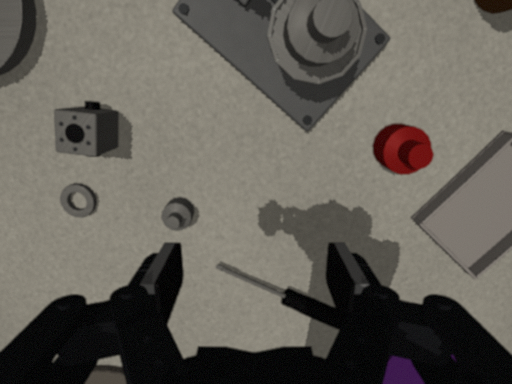

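The weight stands upright on the pan and the pan has settled about 25 mm down. The pointer and mark are close together, so I'll average several frames to measure the difference.

Run:
```python
from w import *
c0=np.array([.6265,-.040]); th=np.radians(72)
ty=np.array([np.cos(th),np.sin(th)]); tx=np.array([ty[1],-ty[0]])
for n in ["scene","side"]:
    c=vision.calibration(n); D=[]
    for i in range(8):
        im,d=vision.read_camera(n); D.append(d)
    D=np.array(D); print(n,"std px",np.median(D.std(0)))
    D=np.median(D,0); np.save(n+"5.npy",D)
    for tag,d in (("start",np.load(n+"0.npy")),("loaded",D)):
        P=cloud(d,c).reshape(-1,3); L=P[:,:2]-c0; a=L@ty; b=L@tx
        print(tag)
        for lo in np.arange(.042,.074,.004):
            m=(a>lo)&(a<lo+.004)&(abs(b)<.008)&(P[:,2]>.06)&(P[:,2]<.125)
            print("  a",round(lo*1000),"z(mm):",(np.sort(P[m,2])*1000).round(1)[::-1],)
```

```text
scene std px 0.001986674
start
  a 42 z(mm): [109.7 107.8 107.2 106.4]
  a 46 z(mm): [112.5 110.6 110.  107.5 107.5 107.4 106.5 106.  105. ]
  a 50 z(mm): [110.7 108.9 108.4 108.  107.9 107.2]
  a 54 z(mm): [109.7 109.2 108.9 106.9 105.9]
  a 58 z(mm): [107.2 106.7 104.2]
  a 62 z(mm): [80.7 80.7 78.7]
  a 66 z(mm): [85.2 81.6 81.1 79.9 79.9 77.1]
  a 70 z(mm): [123.3 122.9 120.8 119.4 117.9 117.3 114.5 111.1 110.8 108.5 104.8 103.6
 101.3  97.1  93.5  91.8  90.7  86.9  86.8  84.3  83.2  83.2  83.1  82.5
  82.1  81.4  81.2  77.7  77.7  71.2  69.7  67.4  61.   60.6]
loaded
  a 42 z(mm): [84.8 84.7 84.4 84.2 83.7 83.6 83.2]
  a 46 z(mm): [84.1 84.  83.5 83.4 81.7]
  a 50 z(mm): [84.3 84.2 84.  83.9 83.6 81.1]
  a 54 z(mm): [85.1 84.4 84.2 83.7 82.9 82.3]
  a 58 z(mm): [84.  83.5 81.7]
  a 62 z(mm): [79.8 79.7]
  a 66 z(mm): [82.5 81.7 80.6 80.3 79.9 79.8 78.8]
  a 70 z(mm): [124.6 123.9 122.5 120.8 119.8 116.7 116.3 113.2 110.2 110.1 106.9 102.1
  99.2  95.   94.9  90.8  90.6  88.8  86.9  84.8  84.4  83.   82.9  82.8
  82.2  82.1  82.   79.1  78.   72.7  68.2  64.   60.4]
side std px 0.0023089657
start
  a 42 z(mm): [115.4 113.2 108.3 105.8]
  a 46 z(mm): [108.4 108.1 107.  106. ]
  a 50 z(mm): [109.2 107.6 105.4]
  a 54 z(mm): [107.6 106.9 106.1]
  a 58 z(mm): [105.4 104.9]
  a 62 z(mm): [79.9 77.3]
  a 66 z(mm): [76.9]
  a 70 z(mm): [124.1 119.5 114.8 104.8  98.1  62. ]
loaded
  a 42 z(mm): [88.8 82.6 82.5]
  a 46 z(mm): [82.5 82.2 81.6 81.2 79. ]
  a 50 z(mm): [83. 82.]
  a 54 z(mm): [82.1 80.5 78.6 78.2]
  a 58 z(mm): [83.7]
  a 62 z(mm): [83.  81.5 79.4]
  a 66 z(mm): [79.1 76.9]
  a 70 z(mm): [123.9 119.7  81.6  64.4]
```

move_arm(
  increments="0.8 20 20 0 0 0 0; 0.8 30 20 0 0 0 0; 0.8 30 20 0 0 0 0; 0.8 26 10 0 0 0 0; 0.8 0 0 0 0 0 0; 0.8 0 0 0 0 0 0; 0.8 0 0 0 0 0 0; 0.8 0 0 0 0 0 0",
)

```text
t: 12.35
eef_pos: [0.6022, 0.0285, 0.2365]
tool_rot: [0.0, 0.98, 0.2, 0.0]
contact_force: [0.3, -0.6, -0.4]
gripper_width: 0.805
```

Run:
```python
from w import *
c0=np.array([.6265,-.040]); th=np.radians(72)
ty=np.array([np.cos(th),np.sin(th)]); tx=np.array([ty[1],-ty[0]])
Z=[]
for i in range(4):
    o,im,P=wrist("w6"); Z.append(P)
P=np.nanmedian(np.array(Z),0)
L=P[...,:2]-c0; a=L@ty; b=L@tx; z=P[...,2]
for lo in np.arange(.042,.074,.002):
    m=(a>lo)&(a<lo+.002)&(abs(b)<.005)&(z>.06)&(z<.125)
    print(round(lo*1000),(np.sort(z[m])*1000).round(1)[::-1])
v,u=np.argwhere((abs(a-.063)<.002)&(abs(b)<.004)&(z>.06))[0]; print(u,v)
y0,x0=max(v-70,0),max(u-90,0)
cv2.imwrite("pics/w6c.png",cv2.resize(im[y0:y0+140,x0:x0+180],None,fx=4,fy=4,interpolation=cv2.INTER_CUBIC)[:,:,::-1])
r=np.hypot(a,b); m=(r<.02)&(z>.14)&(z<.16); p=P[m]; print("knob",cv2.minEnclosingCircle(p[:,:2].astype(np.float32)*1000),np.median(p[:,2]),)
m=(r>.030)&(r<.035)&(z>.06)&(z<.1);print("pan",np.median(z[m]))
```

```text
42 [84.6 84.4 84.4 84.3 84.3 84.2 84.2 84.2 84.1 84.  84.  83.9 83.9 83.8
 83.8 83.7 83.6 83.4 83.4 83.2]
44 [84.6 84.5 84.5 84.4 84.2 84.2 84.2 84.1 84.1 84.1 84.1 84.  83.9 83.9
 83.7 83.6 83.5 83.4 83.3 83.2 83.1]
46 [84.4 84.3 84.2 84.2 84.1 84.1 84.  83.9 83.9 83.8 83.7 83.7 83.7 83.6
 83.6 83.5 83.4 83.3 83.3 83.2 82.6]
48 [84.7 84.6 84.4 84.2 84.2 84.2 84.  83.9 83.9 83.8 83.8 83.8 83.7 83.7
 83.7 83.7 83.6 83.6 83.6 83.5 83.1]
50 [84.5 84.5 84.5 84.4 84.3 84.3 84.3 84.3 84.1 84.1 84.1 84.  84.  83.9
 83.8 83.6 83.6 83.5 83.5 83.3 83.1]
52 [84.8 84.6 84.5 84.5 84.2 84.2 84.1 84.1 84.  84.  84.  83.9 83.8 83.7
 83.7 83.7 83.5 83.4 83.4 83.3 82.8]
54 [84.5 84.5 84.3 84.3 84.2 84.1 84.  84.  84.  84.  83.8 83.7 83.7 83.7
 83.7 83.6 83.6 83.4 83.4 83.2 81.9 80.9]
56 [84.2 83.9 83.8 83.7 83.7 83.6 83.5 83.5 83.4 83.3 83.3 83.2 83.2 83.1
 82.9 82.7]
58 [84.3 84.2 84.  84.  83.8 83.8 83.6 83.5 83.5 83.4 83.4 83.3 83.3 83.2
 83.  83.  82.5 82.4]
60 [83.4 82.3 82.  81.8 81.8]
62 [81.1 80.8 80.7 80.2 79.7]
64 [81.4 81.  80.6 80.4 80.3 80.1]
66 [81.1 80.8 80.8 80.6 80.4]
68 [82.8 82.5 82.  81.7 81.3]
70 [114.  112.6  92.7  83.5  82.8  82.8  82.6  82.5]
72 [124.8 110.8 108.8  91.3  89.1  83.1  82.9  82.7  82.6  82.5  82.2]
281 131
knob ((627.0238647460938, -39.91751480102539), 13.004471778869629) 0.15070675990659854
pan 0.08492329607889151
```

View pics/w6c.png

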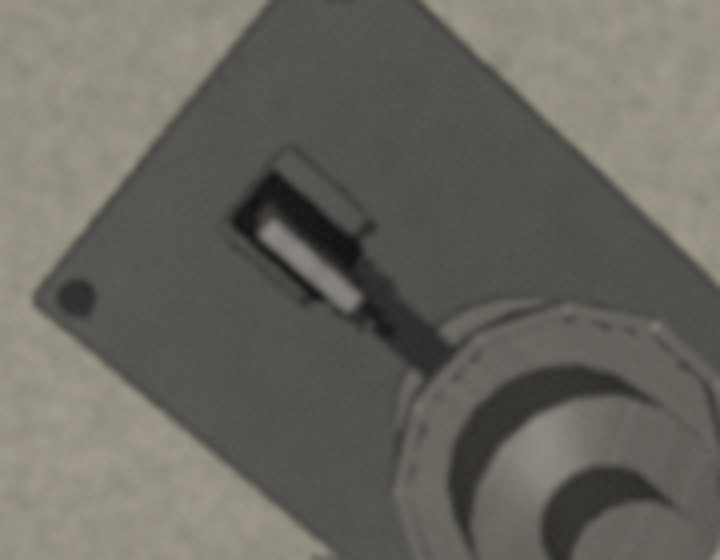

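The close view shows the pointer at about 83.5 mm and the mark at about 80.7 mm. The pointer rests about 3 mm higher, so the verdict is good and the head goes in the white tray. Next is the head.

move_arm(
  increments="1 -27 14 0 0 0 -0.02; 1 -27 14 0 0 0 -0.02; 1 -27 14 0 0 0 -0.02; 1 -27 14 0 0 0 -0.02; 1 -27 14 0 0 0 -0.02; 1 -27 11.5 0 0 0 -0.015; 1 0 0 0 0 0 0; 1 0 0 0 0 0 0",
)

```text
t: 13.55
eef_pos: [0.4413, 0.1102, 0.2366]
tool_rot: [0.0, 0.99, 0.143, 0.001]
contact_force: [-0.1, 0.5, -0.4]
gripper_width: 0.998
```

Run:
```python
from w import *
o,im,P=wrist("w7"); print(o['eef_pos'])
Q=P.reshape(-1,3)
R=Ro.from_quat(np.roll(o['tool_rot'],-1)).as_matrix(); print("jaw dir deg",np.degrees(np.arctan2(R[1,1],R[0,1])))
h=Q[(abs(Q[:,0]-.456)<.05)&(abs(Q[:,1]-.14)<.05)&(Q[:,2]>.052)&(Q[:,2]<.064)]
print("top",cv2.minAreaRect(h[:,:2].astype(np.float32)*1000),np.median(h[:,2]))
```

```text
[0.44128272 0.11024706 0.23662356]
jaw dir deg -73.5215017104589
top ((456.3897399902344, 138.57888793945312), (43.891090393066406, 43.528526306152344), 16.380592346191406) 0.05804939172274602
```

View pics/w7.png

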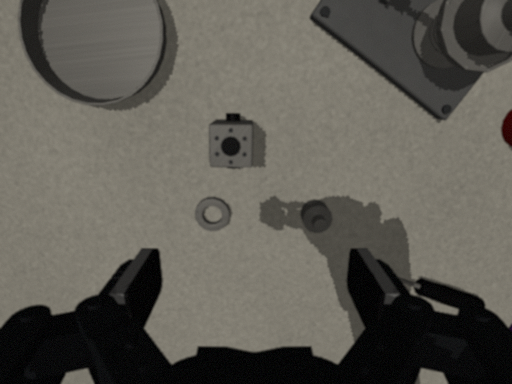

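move_arm(
  increments="1 8 14 0 0 0 0; 1 7 14 0 0 0 0; 1 0 0 -50 0 0 0; 1 0 0 -50 0 0 0; 1 0 0 -50 0 0 0; 1 0 0 -40 0 0 0; 1 0 0 -20 0 0 0; 1 0 0 0 0 0 0",
  newtons=60,
)

```text
t: 14.6
eef_pos: [0.4549, 0.1394, 0.0247]
tool_rot: [-0.0, 0.99, 0.144, -0.002]
contact_force: [0.2, 0.2, -0.7]
gripper_width: 0.999
```

move_arm(
  increments="0.7 0 0 0 0 0 0; 0.3 0 0 0 0 0 0; 0.3 0 0 0 0 0 0; 0.3 0 0 0 0 0 0; 0.3 0 0 0 0 0 0; 0.3 0 0 0 0 0 0; 0.3 0 0 0 0 0 0; 0.3 0 0 0 0 0 0",
)

```text
t: 15.6
eef_pos: [0.4565, 0.139, 0.0275]
tool_rot: [-0.0, 0.99, 0.143, 0.001]
contact_force: [-0.6, -0.0, 5.2]
gripper_width: 0.506
```

move_arm(
  increments="0.3 0 0 10 0 0 0; 0.3 0 0 30 0 0 0; 0.3 0 0 45 0 0 0; 0.3 0 0 45 0 0 0; 0.3 0 0 45 0 0 0; 0.3 0 0 0 0 0 0; 0.3 0 0 0 0 0 0; 0.3 0 0 0 0 0 0",
)

```text
t: 16.6
eef_pos: [0.4543, 0.1379, 0.1997]
tool_rot: [0.0, 0.99, 0.143, -0.002]
contact_force: [0.3, 0.3, -4.4]
gripper_width: 0.504
```

move_arm(
  increments="0.3 3 -25 0 0 0 0; 0.3 8 -45 0 0 0 0; 0.3 10 -50 0 0 0 0; 0.3 10 -50 0 0 0 0; 0.3 10 -50 0 0 0 0; 0.3 10 -50 0 0 0 0; 0.3 10 -50 0 0 0 0; 0.3 10 -50 0 0 0 0",
)

```text
t: 17.6
eef_pos: [0.526, -0.2327, 0.1995]
tool_rot: [-0.001, 0.99, 0.144, -0.001]
contact_force: [1.9, 0.7, -4.2]
gripper_width: 0.509
```

move_arm(
  increments="0.3 10 -50 0 0 0 0; 0.3 10 -40 0 0 0 0; 0.3 4 -13 0 0 0 0; 0.3 0 0 0 0 0 0; 0.3 0 0 -30 0 0 0; 0.3 0 0 -40 0 0 0; 0.3 0 0 -30 0 0 0; 0.3 0 0 0 0 0 0",
)

```text
t: 18.6
eef_pos: [0.5487, -0.331, 0.0985]
tool_rot: [-0.002, 0.989, 0.145, -0.003]
contact_force: [0.5, 0.5, -3.6]
gripper_width: 0.506
```

Run:
```python
from w import *
o=bot.get_obs(); print(o['eef_pos'],o['contact_force'],o['gripper_width'])
for n in ["scene","side"]:
    im,d=vision.read_camera(n); c=vision.calibration(n)
    u,v=proj(o['eef_pos'],c)[0].astype(int); a=im[max(v-60,0):v+60,max(u-70,0):u+80]; cv2.imwrite(f"pics/{n}8.png",cv2.resize(a,None,fx=4,fy=4,interpolation=cv2.INTER_CUBIC)[:,:,::-1])
```

```text
[ 0.5487118  -0.33104876  0.0984849 ] [ 0.46109647  0.50282649 -3.6020081 ] 0.5059551911394199
```

View pics/scene8.png

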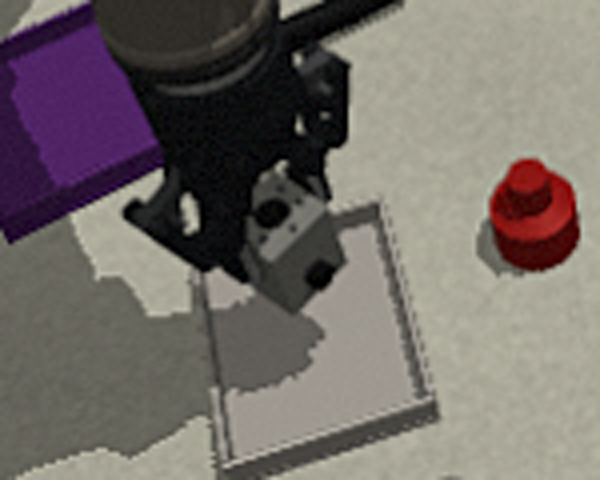

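View pics/side8.png

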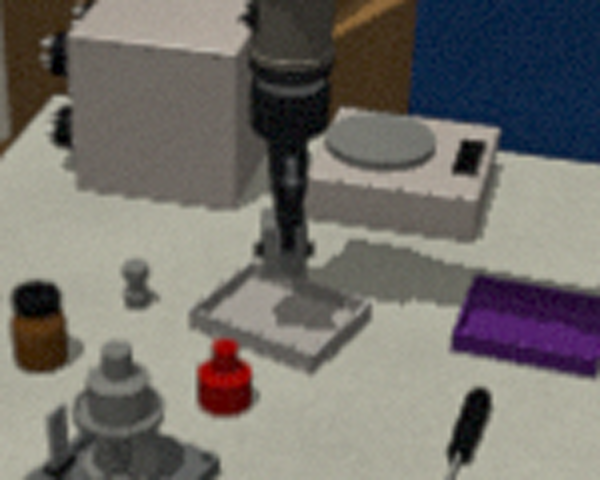

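The head is held upright over the white tray, so I'll lower it.

move_arm(
  increments="0.3 0 0 -20 0 0 0; 0.3 0 0 -20 0 0 0; 0.3 0 0 -15 0 0 0; 0.3 0 0 -6 0 0 0; 0.3 0 0 -3 0 0 0; 0.3 0 0 0 0 0 0; 0.3 0 0 0 0 0 0; 0.3 0 0 0 0 0 0",
)

```text
t: 19.7
eef_pos: [0.5509, -0.3347, 0.0378]
tool_rot: [0.0, 0.99, 0.143, 0.0]
contact_force: [-0.3, 0.2, -4.5]
gripper_width: 0.502
```

move_arm(
  increments="0.3 0 0 -2 0 0 0; 0.3 0 0 -2 0 0 0; 0.3 0 0 -1 0 0 0; 0.3 0 0 -1 0 0 0; 0.3 0 0 -1 0 0 0; 0.3 0 0 0 0 0 0; 0.3 0 0 0 0 0 0; 0.3 0 0 0 0 0 0",
)

```text
t: 20.7
eef_pos: [0.5505, -0.3344, 0.0316]
tool_rot: [0.0, 0.99, 0.143, -0.0]
contact_force: [-4.2, 3.0, 8.1]
gripper_width: 0.506
```

Force is now 8 N upward, so the head is on the floor. I'll release it and retreat.

move_arm(
  increments="0.3 0 0 1 0 0 0; 0.55 0 0 0 0 0 0; 0.65 0 0 0 0 0 0; 0.75 0 0 0 0 0 0; 0.75 0 0 0 0 0 0; 0.75 0 0 0 0 0 0; 0.75 0 0 0 0 0 0; 0.75 0 0 0 0 0 0",
)

```text
t: 21.7
eef_pos: [0.5506, -0.3345, 0.0313]
tool_rot: [-0.0, 0.99, 0.143, -0.0]
contact_force: [0.0, -0.0, -0.4]
gripper_width: 0.748
```

move_arm(
  increments="0.75 0 0 15 0 0 0; 0.75 0 0 30 0 0 0; 0.75 0 0 40 0 0 0; 0.75 0 0 40 0 0 0; 0.75 0 0 40 0 0 0; 0.75 -40 -20 0 0 0 0; 0.75 -40 -20 0 0 0 0; 0.75 0 0 0 0 0 0",
)

```text
t: 22.7
eef_pos: [0.4667, -0.3776, 0.1976]
tool_rot: [0.001, 0.99, 0.14, -0.001]
contact_force: [0.6, -0.1, 0.3]
gripper_width: 0.753
```

Run:
```python
from w import *
o,im,P=wrist("w9"); print(o['t'],o['eef_pos'],o['contact_force'])
Q=P.reshape(-1,3); h=Q[(abs(Q[:,0]-.551)<.05)&(abs(Q[:,1]+.334)<.05)&(Q[:,2]>.054)&(Q[:,2]<.072)]
print("head top",cv2.minAreaRect(h[:,:2].astype(np.float32)*1000) if len(h) else 0,np.percentile(h[:,2],[5,50,95]) if len(h) else 0)
for n in ["scene"]:
    im,d=vision.read_camera(n); cv2.imwrite("pics/scene9.png",im[:,:,::-1])
    a=im[150:340,110:370]; cv2.imwrite("pics/scene9c.png",cv2.resize(a,None,fx=3,fy=3,interpolation=cv2.INTER_CUBIC)[:,:,::-1])
    P=cloud(d,vision.calibration(n)); Q=P.reshape(-1,3)
    h=Q[(abs(Q[:,0]-.551)<.05)&(abs(Q[:,1]+.334)<.05)&(Q[:,2]>.056)&(Q[:,2]<.068)]; print(h.mean(0),len(h))
    r=np.hypot(Q[:,0]-.6265,Q[:,1]+.04); p=Q[(r>.029)&(r<.036)&(Q[:,2]>.06)&(Q[:,2]<.115)]; print("pan",np.median(p[:,2]))
    k=Q[(r<.02)&(Q[:,2]>.147)&(Q[:,2]<.156)];print("knob",k.mean(0))
```

```text
22.7 [ 0.46673452 -0.37760976  0.19757508] [ 0.64676758 -0.05668242  0.25445024]
head top ((551.1226196289062, -335.33917236328125), (43.166873931884766, 44.57133865356445), 16.060901641845703) [0.06041021 0.06177781 0.06319845]
[ 0.55144938 -0.33567538  0.0612596 ] 347
pan 0.08486449422584708
knob [ 0.62627407 -0.04019281  0.15060554]
```

View pics/scene9c.png

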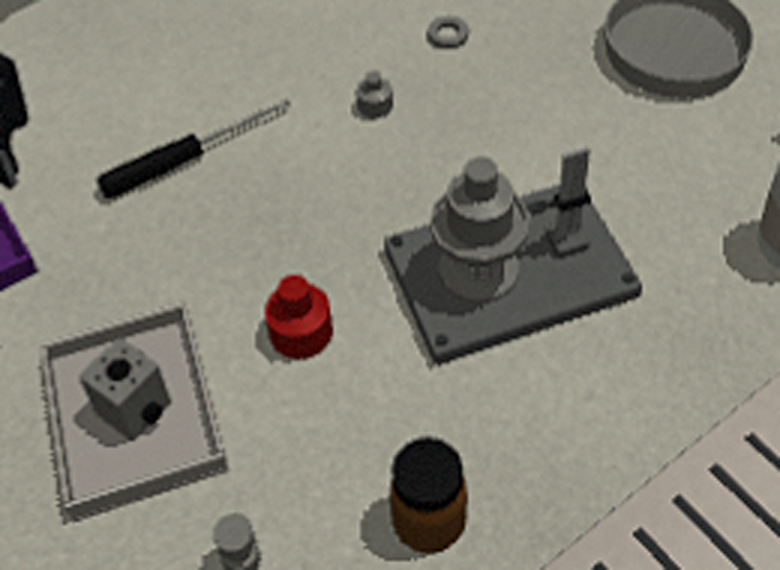

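The head stands upright in the tray (crop pixel 126,390), the weight stands on the pan (480,190), and nothing else has moved. I'm handing in.

```bash
python3 -c "
from station import bot
print(bot.hand_in())"
```

```text
the job is handed in; nothing more can be done
None
```

I set the large grey test weight on the pan, judged the spring good, and stood the pump head in the white rectangular tray. The job is handed in, at about 23 s of the 64 s allowed.

- **Weight:** I lowered it until the spring carried it, then let go. It stands upright within 1 mm of the pan's centre, and the pan settled about 25 mm down.
- **Reading:** The pointer rests at about 83–84 mm and the mark at about 80–81 mm, so the pointer is about 3 mm higher. That is close to the 3 mm band where either verdict is accepted, but the scene, side and wrist cameras all put the pointer higher.
- **Pump head:** It stands upright, let go, within about 1 mm of the tray's centre. Its top is about 62 mm above the bench, which matches the tray floor.
- **Other things:** In the last picture the bystanders in view look unmoved and the robot is clear of everything. The bottle and carton were outside that crop, and I didn't check them separately. No check failed or disagreed.

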